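# Set up a keel for gluing and bring the glue jar round

## Robot

A 6-joint arm with a two-finger parallel gripper is mounted at the origin on the work surface. World frame = base frame: x ahead of the robot, y to its left, z up, the work surface at z = 0. Lengths are in m, angles in rad, forces in N, time in s.
With the tool pointing down it reaches from about 0.35 to 1 m from the base axis. Payload 7.1 kg.
Tool frame: the origin (TCP) lies at the very end of the fingers, on their centre line; the grasp point (between the pads) lies 19 mm behind it; y points along the fingers, x is the direction in which the jaws open and shut, and the axes are right-handed (so a half turn about y gives the same grasp; the last joint's range is limited). The gripper opens to 85 mm and grips with 20 to 120 N. Pads are 22 mm wide; open, the fingers measure 114 mm over their backs; the gripper's body (76 mm by 85 mm) begins 54 mm behind the grasp point. The pads swing forward as they close: fully open they stand 13 mm farther back than shut.
Start: joints at [1.264, 0.423, 1.63, -0, 1.089, -0.019], TCP at [0.177, 0.599, 0.208] pointing down, gripper open.
Joint ranges: [-3, 3], [-0.9, 2.11], [0.09, 2.58], [-1.31, 4.45], [0.11, 2.69], [-2.54, 2.54]. Speed limits (rad/s): [2.39, 2.39, 3.01, 3.14, 3.14, 3.14].

## Interface

Orientations are given as a rotation vector (axis times angle).
In Python, from bench import * gives the robot as it stands. The module is installed in compiled form; this text tells all that it offers.
- The arm moves only by the tool move_arm, never from a script. Its argument "series" is a list of rows, each a list of 7 numbers: the shift along the tool's x, y, z in cm, then the turn, a rotation vector about the tool's x, y, z in degrees, then the finger opening in cm, from 0 to 8.54. A call has 1 to 20 rows; each row is the pose to reach, as a shift and turn from the pose measured when the call began, along the tool's axes at that moment; what a row does not reach only later rows make up. A row lasts 1/12 s, in which the tool goes at most 41.7 mm and 7.16 degrees, less where a joint would pass 70% of its speed; a pose out of reach is approached as far as the arm can. A call with a gripper value outside its range is refused whole. The fingers move at their own pace and stop on an object; the grip force is fixed at half the most. Time passes only in rows, so rows that repeat a pose let the fingers close. It gives the time, the measured TCP pose, the force and the opening at its end, in the units of the state.
- observe(): the state, without advancing time (a new reading comes with each control period).
- read_camera(name): name is "scene" or "top"; returns (picture, depth): 420x560x3 uint8, red, green, blue; 420x560 float32, m along the optical axis (not along the pixel's ray), 0 where there is no reading.
- get_calibration(name): a dict with "fx", "fy", "cx", "cy" (pixels), "camera_from_world" (4x4, takes a point from world to camera coordinates). Camera axes: x right, y down, z forward; pixel columns grow to the right and rows downward; lengths in m; the calibration is good to about 2 mm. A picture is of the moment at which its call begins. get_calibration takes no time and is no camera call.
- hand_in(): hands the job in, once; it reports no verdict.
The state is a dict: "time": time; "joints": joint angles; "dq": joint speeds; "joint_torque": joint torques, N m; "position": TCP position; "orientation": TCP orientation; "wrist_force": force on the tool from outside, world axes, zero at the start; "wrist_torque": the same for the moment, N m; "finger_gap": finger opening in m.
Only numpy, scipy, OpenCV 4.12 (cv2) and the standard library are available. Lean on these libraries where they do the work, as an engineer would, in place of code of your own. Each camera call takes 0.05 s, during which the arm holds its last target. There are 200 camera calls.

## Task

Get the gluing corner ready: take the dark walnut keel board from its sloping rest and stand it on its long straight edge, right down in the middle slot of the slotted rack and roughly centred along it, and let go of it. Then turn the jar carousel until the glue jar, the only one with a ball knob on its lid, stands at the front, in line with the tongue of the carousel's base, and finish there with the gripper firmly gripping the carousel to hold it still: do not let go at the end. Leave everything else on the desk where it is.

Things in the scene. Friction and masses are not known exactly. Their poses are not given: they have to be found in the camera images.
- keel: loose walnut keel board, about 50 g: 8 mm thick (its x), 110 mm long (y), 70 mm high (z); the upper 26 mm are only 80 mm long (corners notched). Origin: middle of the long straight bottom edge; z points up the board. At first it leans 25 degrees on the rest, its top towards the rest's -x (the robot); take it by its free upper 35 mm across the 8 mm, fingers along the slope
- rest: fixed steel sloping rest: foot 60 x 80 x 34 mm; a ledge 80 mm long carries the board's bottom edge 45 mm above the table, a back plate reaches 26 mm up the board's lower (-x) face, a lip 5 mm up the other. Origin under its centre; y along the ledge, z up
- rack: fixed plywood rack, 150 mm (x) x 100 mm (y), 40 mm high: three slots along its y at x = -50, 0 and +50 mm, open at top and ends, 12 mm wide with 4 mm bevels at the mouth, floors 14 mm above the table. Origin under its centre. The slot at x = +50 holds the rib board, the one at -50 is empty
- slot_mid (a point): centre of the floor of the rack's middle slot, 14 mm above the table; axes as the rack's (x across the slot, y along it)
- rib: a light plywood rib board, 8 x 90 x 55 mm high, standing loose in the rack's slot at x = +50 mm; to be left there
- carousel: turning disc, 226 mm across, underside 20 mm above the table, with 5 fixed glass jars (lids 47 mm across, tops 100 mm above the table) on an 80 mm radius. Handle bar on the centre post: 60 mm along its x, 12 mm thick (y), 123 to 161 mm above the table. Turns endlessly, friction about 0.04 N m, stays where left. Origin: axis, disc underside; -x points to the glue jar
- bar_grip (a point): on the carousel's axis, in the handle bar, 145 mm above the table
- glue_jar (a point): centre of the lid top of the glue jar (the lid with a 22 mm steel ball knob, reaching 125 mm above the table; the other four lids are flat), 80 mm from the carousel's axis
- carousel_base: the fixed steel base of the carousel, origin under its centre on the axis; a flat pointed steel tongue, 24 mm wide and 8 mm high, sticks out from beneath the disc along its -x to 172 mm from the axis and marks the front
- front_mark (a point): the front place: the point 80 mm from the axis in line with the tongue, 100 mm above the table, where the glue jar's lid centre has to come
- poison: cracked blue glass bottle, upright, 48 mm across, 115 mm high; bystander, origin under its centre
- lighthouse: white porcelain lighthouse model, 60 mm across the foot, 122 mm high; bystander, origin under its centre
- tweezers: long brass tweezers lying flat along their x, 195 mm long, 6 mm high; bystander
- strip: walnut strip lying flat along its x, 200 x 12 x 8 mm; bystander
- weight: small brass weight, 24 mm across, 22 mm high; bystander between rack and carousel
- hull: small wooden ship hull, 125 mm long (its x), 30 mm wide, 32 mm high; bystander
Mind the look-alikes: they are no part of the job. Leave any orange or white look-alike of the keel alone. Leave any turquoise look-alike of the rack alone.

How it is judged:
On the way:
1. the keel board stands on its long edge, right down in the middle slot, let go and at rest (x of keel in the frame of slot_mid between -0.005 and 0.005 m and y of keel in the frame of slot_mid between -0.03 and 0.03 m and z of keel in the frame of slot_mid below 0.005 m and angle between keel's own z axis and vertical below 0.22 rad and contact force between the fingers and keel below 0.1 N and linear speed of keel below 0.03 m/s), for 0.3 s.
At the end, for the whole second after the job is handed in: the keel board still stands in the middle slot (on the slot floor within 5 mm, centred along it within 30 mm, upright, untouched); the glue jar's lid centre is within 12 mm of the front mark; the fingers grip the carousel with more than 3 N and it does not turn (under 0.05 rad/s) (all of step 1 and horizontal distance between glue_jar and front_mark below 0.012 m and contact force between the fingers and carousel above 3 N and angular speed of carousel below 0.05 rad/s); the arm keeps its last pose, push and grip.
It fails at once if another thing on the desk or in the rack is shoved or lifted (moved over 25 mm) (distance of any of poison, lighthouse, tweezers, strip, weight, hull, rib from where it was at the start of the episode above 0.025 m).
It fails at once if the blue bottle or the porcelain lighthouse is tipped (angle between any of poison, lighthouse's own z axis and vertical above 0.5 rad).
It also fails if it takes over 72 s, if anything falls off the work surface, if the arm or the gripper's body presses on something with over 40 N, if the wrist force passes 120 N, or if a joint passes its speed limit or range.

## Working session

There is one attempt and no reset: what is moved stays moved. The work goes in short steps, Python scripts to look and compute and a tool call to move; the robot and the scene stay as the last step left them, time stands still between calls to the robot, and variables do not carry over. Pictures are saved under pics/ and viewed, about 8 in all and at most 12, crops included, and the job is handed in when it is done.

Besides the shell and the picture viewer there is one more tool, called after "Call:" as name(argument=value, ...) on one line, values as JSON. move_arm: Moves the arm, as the interface text tells. Its arguments: {"type":"object","properties":{"series":{"type":"array","items":{"type":"array","items":{"type":"number"}}}},"required":["series"]}

```bash
mkdir -p pics; cat > h.py <<'E'
from bench import *
import numpy as np, cv2
from scipy.spatial.transform import Rotation as R
def P(cal,u,v,d):
    p=np.array([(u-cal['cx'])/cal['fx']*d,(v-cal['cy'])/cal['fy']*d,d,1])
    return (np.linalg.inv(cal['camera_from_world'])@p)[:3]
def cloud(name,dep):
    c=get_calibration(name);v,u=np.mgrid[:420,:560]
    p=np.stack([(u-c['cx'])/c['fx']*dep,(v-c['cy'])/c['fy']*dep,dep,np.ones_like(dep)],-1)
    return (p@np.linalg.inv(c['camera_from_world']).T)[...,:3]
def proj(name,w):
    c=get_calibration(name);q=c['camera_from_world']@np.r_[w,1];return c['fx']*q[0]/q[2]+c['cx'],c['fy']*q[1]/q[2]+c['cy']
E
python3 - <<'E'
from h import *
for n in("scene","top"):
    p,d=read_camera(n);cv2.imwrite(f"pics/{n}.png",cv2.resize(p[...,::-1],(784,588),interpolation=cv2.INTER_CUBIC));np.savez(f"{n}.npz",p=p,d=d)
    print(n,get_calibration(n))
print(observe())
E
```

```text
scene {'fx': 387.3119445326367, 'fy': 387.3119445326367, 'cx': 273.23352720161137, 'cy': 211.38693295269843, 'camera_from_world': array([[ 0.63834433,  0.76962333,  0.01401609, -0.2883792 ],
       [ 0.46697969, -0.37272081, -0.80187852, -0.18406173],
       [-0.61192033,  0.51841984, -0.59732268,  1.48782844],
       [ 0.        ,  0.        ,  0.        ,  1.        ]])}
top {'fx': 391.8923521028792, 'fy': 391.8923521028792, 'cx': 271.7059301070812, 'cy': 211.29935185443372, 'camera_from_world': array([[ 0.06292932, -0.99801475, -0.0025398 , -0.082309  ],
       [-0.97818539, -0.06117378, -0.19852231,  0.53082878],
       [ 0.19797283,  0.01497727, -0.98009308,  1.00028184],
       [ 0.        ,  0.        ,  0.        ,  1.        ]])}
{'time': 0.1, 'joints': array([ 1.26398622e+00,  4.23791214e-01,  1.63062793e+00,  8.44350762e-06,
        1.08858112e+00, -1.90337215e-02]), 'dq': array([ 0.00116347, -0.00038619,  0.00070982,  0.00130232, -0.00100359,
       -0.0011786 ]), 'joint_torque': array([ 3.78562681e-04, -5.58426368e+01, -2.82444531e+01,  4.66336644e-05,
        3.00898755e-03,  6.24167598e-07]), 'position': array([0.17722016, 0.59879207, 0.20680107]), 'orientation': array([-1.33253924, -0.99380093,  0.99570923]), 'wrist_force': array([-0.18115732,  0.13969558, -0.39232362]), 'wrist_torque': array([0.02275502, 0.00392525, 0.01366632]), 'finger_gap': 0.08553617278920823}
```

View pics/scene.png

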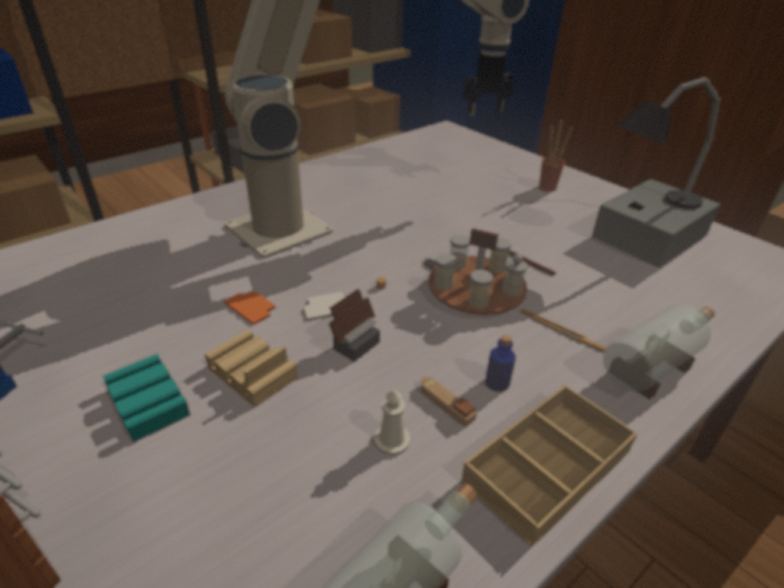

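View pics/top.png

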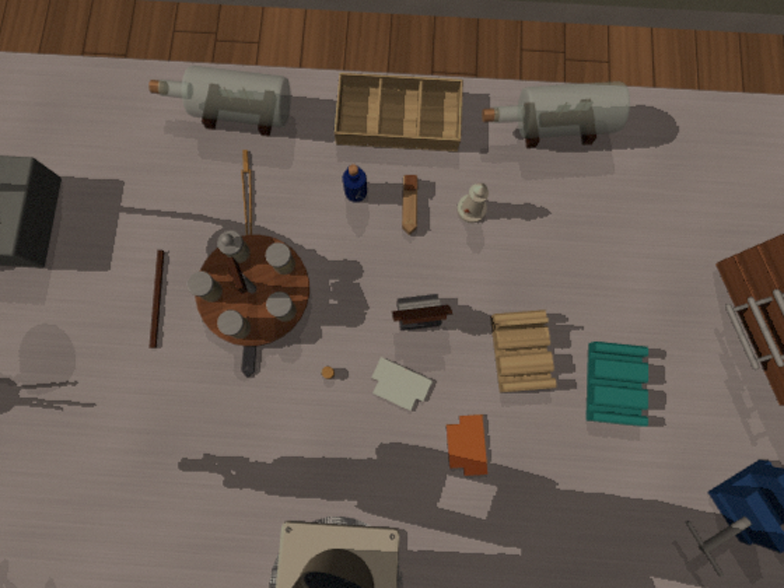

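The scene view shows the keel at (352,318) on the rest, the rack at (250,368) and the carousel at (478,275). In the top view, scaled 1.4 times, the keel is at (421,314), the rack at (525,352), the carousel at (252,290), the ball-knob lid at (230,240) and the tongue at (249,360).

Look-alikes in the top view:
- Keel: orange (467,447), white (402,385) and the dark walnut board on the rest (421,314). I choose the walnut one.
- Rack: turquoise (618,385) and plywood (525,352). I choose the plywood one.

```bash
python3 - <<'E'
from h import *
t=np.load("top.npz");s=np.load("scene.npz")
def crop(p,x0,y0,w,h,k): return cv2.resize(p[y0:y0+h,x0:x0+w,::-1],(w*k,h*k),interpolation=cv2.INTER_CUBIC)
im=np.zeros((600,800,3),np.uint8)
im[:300,:480]=crop(t['p'],270,195,160,100,3)   # rest+rack top
im[:300,480:800]=crop(t['p'],130,160,80,75,4)[:300] 
im[300:,:400]=crop(s['p'],140,200,133,100,3)[:,:399].repeat(1,0) if 0 else cv2.resize(crop(s['p'],140,200,133,100,3),(400,300))
im[300:,400:]=cv2.resize(crop(s['p'],290,150,100,75,4),(400,300))
im=np.clip(im.astype(float)*1.5,0,255).astype(np.uint8)
cv2.imwrite("pics/c1.png",im)
T=cloud("top",t['d']);S=cloud("scene",s['d'])
def box(W,u0,v0,u1,v1,z0,z1):
    q=W[v0:v1,u0:u1].reshape(-1,3);return q[(q[:,2]>z0)&(q[:,2]<z1)]
for nm,W,b in(("T",T,(348,218,402,285)),("S",S,(143,235,215,290))):
    q=box(W,*b,.033,.05).astype(np.float32); r=cv2.minAreaRect(q[:,:2]*1000);print("rack",nm,len(q),r,np.median(q[:,2]))
    q=box(W,*b,.055,.09);print(" rib",len(q),q.mean(0) if len(q) else 0)
for nm,W,b in(("T",T,(278,205,325,240)),("S",S,(233,205,272,258))):
    q=box(W,*b,.06,.2);print("keel",nm,len(q),q.mean(0),q.min(0),q.max(0))
    u,sv,vt=np.linalg.svd(q-q.mean(0),full_matrices=False);print(vt)
    h=q[q[:,2]>.095];print(' top',h.mean(0),h.min(0),h.max(0))
for nm,W,b in(("T",T,(130,155,230,265)),("S",S,(300,155,385,225))):
    q=box(W,*b,.14,.175);r=cv2.minAreaRect(q[:,:2].astype(np.float32)*1000);print("bar",nm,len(q),q.mean(0),r,q[:,2].max())
    q=box(W,*b,.092,.108);print("lids",len(q))
    import scipy.cluster.hierarchy as H
    l=H.fcluster(H.linkage(q[:,:2],'single'),.008,'distance')
    for k in set(l):
        if (l==k).sum()>20:print("  ",(l==k).sum(),q[l==k].mean(0),(q[l==k].max(0)[:2]+q[l==k].min(0)[:2])/2)
    q=box(W,*b,.110,.128);print("ball",len(q),np.median(q,0))
E
```

```text
rack T 1615 ((450.6607666015625, -328.58367919921875), (150.48326110839844, 101.79370880126953), 8.019800186157227) 0.039455786
 rib 130 [ 0.49886467 -0.31854778  0.06743866]
rack S 1174 ((452.0562744140625, -326.0906677246094), (154.09776306152344, 101.95611572265625), 7.878450870513916) 0.040109295
 rib 220 [ 0.50347786 -0.31861152  0.06519298]
keel T 343 [ 0.4960731  -0.12755476  0.09080836] [ 0.4757803  -0.18122895  0.0600147 ] [ 0.52009488 -0.07306303  0.11279208]
[[-0.17172132  0.98482314 -0.02520277]
 [-0.47756445 -0.06084147  0.8764876 ]
 [ 0.86165189  0.16254755  0.48076429]]
 top [ 0.48808939 -0.1296941   0.10605892] [ 0.4757803  -0.16894474  0.09542837] [ 0.50301213 -0.09092976  0.11279208]
keel S 606 [ 0.50234155 -0.12876626  0.0848556 ] [ 0.47623835 -0.180002    0.06007055] [ 0.5237313  -0.06781748  0.11224892]
[[ 0.17684247 -0.9841954  -0.00928221]
 [ 0.43753927  0.0870588  -0.89497494]
 [ 0.88163832  0.15420825  0.44601983]]
 top [ 0.493193   -0.12955295  0.10367963] [ 0.47623835 -0.16762081  0.09504221] [ 0.50648531 -0.08701688  0.11224892]
bar T 155 [0.53633771 0.203
[... 433 characters left out ...]
13560578 0.09959276] [0.49882504 0.13581912]
ball 74 [0.60644189 0.23595558 0.12177853]
bar S 157 [0.54287232 0.20568381 0.15312587] ((541.0812377929688, 207.6393280029297), (59.236751556396484, 16.652400970458984), 24.78683090209961) 0.16394154837862707
lids 600
   107 [0.46547053 0.21992591 0.09939826] [0.46289962 0.22337156]
   129 [0.50473955 0.13560513 0.09933713] [0.50333468 0.13830457]
   25 [0.54436331 0.20320285 0.10038898] [0.54379587 0.20398362]
   144 [0.59820207 0.14635433 0.09961223] [0.59605244 0.14924412]
   83 [0.53903277 0.28693394 0.09934782] [0.53653132 0.28786349]
   112 [0.61749486 0.23527406 0.09935223] [0.61441197 0.24166334]
ball 87 [0.56284013 0.21566393 0.12079676]
```

View pics/c1.png

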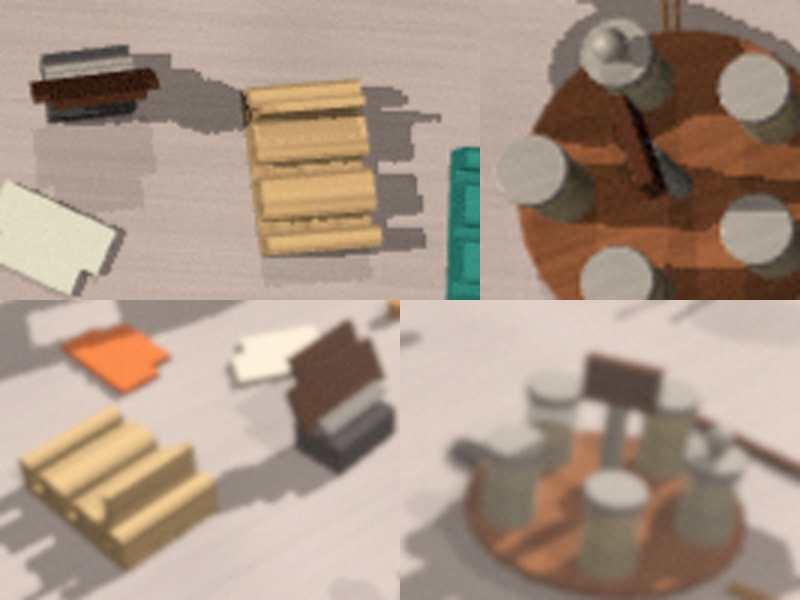

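The crop confirms the choices. The walnut keel is at crop (95,88), leaning towards the robot on its steel rest. The plywood rack is at (310,165) with the rib in its far slot, and the ball-knob jar is at (608,45).

```bash
cat >> h.py <<'E'
def tool(): 
    o=observe();return o['position'],R.from_rotvec(o['orientation']),o
def go(pos,Rm):
    p,r,o=tool();Rm=R.from_matrix(Rm) if isinstance(Rm,np.ndarray) else Rm
    print("shift cm",np.round(r.inv().apply(np.array(pos)-p)*100,2),"turn deg",np.round((r.inv()*Rm).as_rotvec(degrees=True),2))
def frame(x,y): # tool x, tool y (approach)
    x=np.array(x,float);y=np.array(y,float);y/=np.linalg.norm(y);x-=x@y*y;x/=np.linalg.norm(x);return np.c_[x,y,np.cross(x,y)]
E
python3 - <<'E'
from h import *
print(np.round(tool()[1].as_matrix(),3))
for n in("top","scene"):
    f=np.load(n+".npz");W=cloud(n,f['d'])
    b=(278,205,325,240) if n=="top" else (233,205,272,258)
    q=W[b[1]:b[3],b[0]:b[2]].reshape(-1,3);rgb=f['p'][b[1]:b[3],b[0]:b[2]].reshape(-1,3).astype(int)
    br=(q[:,2]>.062)&(rgb[:,0]-rgb[:,2]>8);q=q[br]
    # fit yaw + offset of face with 25deg tilt
    best=min(((np.median(abs(q@nn-np.median(q@nn))),a) for a in np.arange(0,20,.5) for nn in [np.array([np.cos(np.radians(a))*np.cos(np.radians(25)),np.sin(np.radians(a))*np.cos(np.radians(25)),np.sin(np.radians(25))])]))
    a=np.radians(best[1]);t=np.radians(25)
    X=np.array([np.cos(a)*np.cos(t),np.sin(a)*np.cos(t),np.sin(t)]);Y=np.array([-np.sin(a),np.cos(a),0]);Z=np.cross(X,Y)
    l=q@np.c_[X,Y,Z];m=np.median(l[:,0]);k=abs(l[:,0]-m)<.006;l=l[k]
    z1=np.percentile(l[:,2],99.5);up=l[l[:,2]>z1-.022]
    c=np.array([m-.004,(np.percentile(up[:,1],.5)+np.percentile(up[:,1],99.5))/2,z1-.07])
    print(n,best,len(l),"width up",np.ptp(up[:,1]),"all",np.ptp(l[:,1]),"origin",np.c_[X,Y,Z]@c,"ycenter all",(l[:,1].min()+l[:,1].max())/2-c[1])
    c2=(115,235,215,280) if n=="top" else (295,170,345,205)
    q=W[c2[1]:c2[3],c2[0]:c2[2]].reshape(-1,3);rgb=f['p'][c2[1]:c2[3],c2[0]:c2[2]].reshape(-1,3).astype(int)
    C=np.array([.538,.2053]);rr=np.linalg.norm(q[:,:2]-C,axis=1)
    k=(q[:,2]>.003)&(q[:,2]<.013)&(rr>.12)&(rr<.18)
    qq=q[k];print("tongue",k.sum(),qq.mean(0),rr[k].max(),np.degrees(np.arctan2(*(qq.mean(0)[:2]-C)[::-1])))
E
```

```text
[[ 0.284 -0.    -0.959]
 [ 0.959 -0.001  0.284]
 [-0.001 -1.     0.   ]]
top (np.float64(0.0006832086041659302), np.float64(10.5)) 313 width up 0.07930199293918297 all 0.10935727153431615 origin [ 0.51288112 -0.12526563  0.04782146] ycenter all -6.648154473698487e-05
tongue 295 [0.40144236 0.21510466 0.00594163] 0.179043761666537 175.8932853895108
scene (np.float64(0.0011233669118633771), np.float64(10.5)) 567 width up 0.08151467500088028 all 0.11444136079159481 origin [ 0.51550935 -0.12328472  0.04614866] ycenter all 0.0014321907310753113
tongue 60 [0.39372512 0.19557911 0.00678442] 0.1793162213908286 -176.1453749466829
```

```bash
cat >> h.py <<'E'
def keelaxes(a,t):
    a=np.radians(a);t=np.radians(t);X=np.array([np.cos(a)*np.cos(t),np.sin(a)*np.cos(t),np.sin(t)]);Y=np.array([-np.sin(a),np.cos(a),0]);return X,Y,np.cross(X,Y)
KO=np.array([.514,-.1245,.047])
E
python3 - <<'E'
from h import *
X,Y,Z=keelaxes(10.5,25)
for h in (.125,.036): print(KO+Z*h);go(KO+Z*h,frame(X,-Z))
E
```

```text
[ 0.46205732 -0.13412701  0.16028847]
shift cm [-62.19   4.74 -48.11] turn deg [-13.7   61.98 -22.49]
[ 0.49904051 -0.12727258  0.07962708]
shift cm [-60.47  12.8  -51.47] turn deg [-13.7   61.98 -22.49]
```

Call:
move_arm(series=[[-15, 0, -12, -3, 15, -5, 5], [-30, 0, -24, -7, 31, -11, 4], [-30, 0, -24, -7, 31, -11, 4], [-30, 0, -24, -7, 31, -11, 4], [-45, 2, -36, -10, 46, -17, 4], [-62.2, 4.7, -48.1, -13.7, 62, -22.5, 4], [-62.2, 4.7, -48.1, -13.7, 62, -22.5, 4], [-62.2, 4.7, -48.1, -13.7, 62, -22.5, 4], [-62.2, 4.7, -48.1, -13.7, 62, -22.5, 4], [-62.2, 4.7, -48.1, -13.7, 62, -22.5, 4], [-62.2, 4.7, -48.1, -13.7, 62, -22.5, 4], [-62.2, 4.7, -48.1, -13.7, 62, -22.5, 4], [-62.2, 4.7, -48.1, -13.7, 62, -22.5, 4], [-62.2, 4.7, -48.1, -13.7, 62, -22.5, 4], [-62.2, 4.7, -48.1, -13.7, 62, -22.5, 4], [-62.2, 4.7, -48.1, -13.7, 62, -22.5, 4], [-62.2, 4.7, -48.1, -13.7, 62, -22.5, 4], [-62.2, 4.7, -48.1, -13.7, 62, -22.5, 4], [-62.2, 4.7, -48.1, -13.7, 62, -22.5, 4], [-62.2, 4.7, -48.1, -13.7, 62, -22.5, 4]])

```text
time: 1.77
position: [0.4269, -0.0418, 0.167]
orientation: [-1.499, -0.48, -0.198]
wrist_force: [0.9, 0.9, -0.0]
finger_gap: 0.0401
```

```bash
python3 - <<'E'
from h import *
X,Y,Z=keelaxes(10.5,25)
o=tool()[2];print(o['joints'],o['time'],o['wrist_force'])
for h in (.125,.036): go(KO+Z*h,frame(X,-Z))
a=[]
for n,b in(("scene",(210,170,130,110)),("top",(250,180,130,110))):
    p,d=read_camera(n);x,y,w,h=b;a.append(cv2.resize(p[y:y+h,x:x+w,::-1],None,fx=3,fy=3,interpolation=cv2.INTER_CUBIC))
cv2.imwrite("pics/c2.png",np.clip(np.hstack(a).astype(float)*1.5,0,255).astype(np.uint8))
E
```

```text
[-0.26524184  0.06033359  2.35137753  0.51947084  0.37906499 -0.89998493] 1.7667 [ 0.94700418  0.92544045 -0.00510877]
shift cm [ 1.32  1.35 -9.72] turn deg [-0.04  0.01 -0.03]
shift cm [ 1.33 10.25 -9.73] turn deg [-0.04  0.01 -0.03]
```

View pics/c2.png

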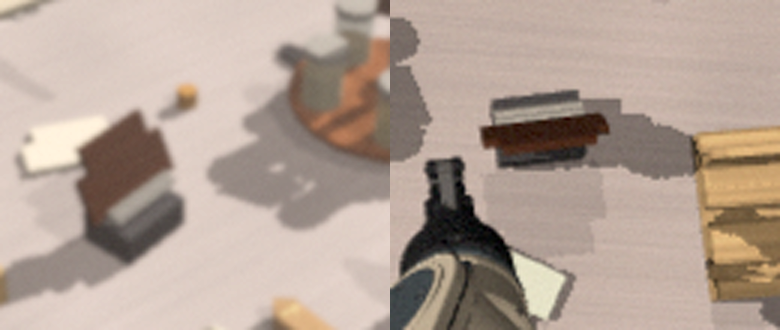

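The gripper is still 10 cm to the left of the keel, with its fingers at crop (445,175). The keel on its rest at (545,130) is undisturbed. I continue to the pregrasp.

Call:
move_arm(series=[[1.3, 1.0, -4, 0, 0, 0, 4], [1.3, 1.0, -8, 0, 0, 0, 4], [1.3, 1.0, -9.7, 0, 0, 0, 4], [1.3, 1.0, -9.7, 0, 0, 0, 4], [1.3, 1.0, -9.7, 0, 0, 0, 4], [1.3, 1.0, -9.7, 0, 0, 0, 4]])

```text
time: 2.37
position: [0.4615, -0.1375, 0.1637]
orientation: [-1.502, -0.476, -0.204]
wrist_force: [0.5, 0.8, 0.2]
finger_gap: 0.0399
```

```bash
python3 - <<'E'
from h import *
X,Y,Z=keelaxes(10.5,25)
o=tool()[2];print(o['joints'],o['time'],o['wrist_force'])
for h in (.125,.036): go(KO+Z*h,frame(X,-Z))
a=[]
for n,b in(("scene",(210,170,130,110)),("top",(250,180,130,110))):
    p,d=read_camera(n);x,y,w,h=b;a.append(cv2.resize(p[y:y+h,x:x+w,::-1],None,fx=3,fy=3,interpolation=cv2.INTER_CUBIC))
cv2.imwrite("pics/c3.png",np.clip(np.hstack(a).astype(float)*1.5,0,255).astype(np.uint8))
E
```

```text
[-0.49233108  0.16613635  2.23296508  0.61797846  0.46881959 -1.18742404] 2.3667 [0.54190269 0.81780069 0.21993213]
shift cm [-0.04  0.36  0.32] turn deg [ 0.19 -0.31  0.  ]
shift cm [-0.04  9.26  0.35] turn deg [ 0.19 -0.31  0.  ]
```

View pics/c3.png

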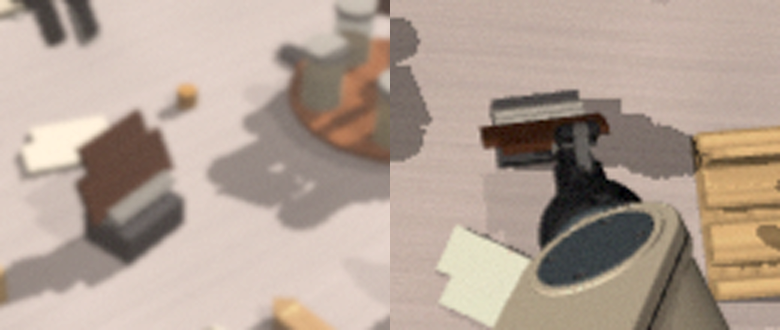

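The open fingers are over the keel at crop (578,130) in the top view, a bit right of its middle at (545,132). I check this by projection.

```bash
python3 - <<'E'
from h import *
X,Y,Z=keelaxes(10.5,25);p,r,o=tool();x,y,z=r.as_matrix().T
for n,(a,b),s in(("top",(250,180),390),("scene",(210,170),0)):
    for nm,w in(("tcp",p),("f+",p+.02*x-.013*y),("f-",p-.02*x-.013*y),("keelO",KO),("keeltop",KO+.07*Z),("topL",KO+.07*Z+.04*Y),("topR",KO+.07*Z-.04*Y)):
        u,v=proj(n,w);print(n,nm,round((u-a)*3+s),round((v-b)*3))
E
```

```text
top tcp 560 164
top f+ 560 144
top f- 565 193
top keelO 538 123
top keeltop 548 145
top topL 500 150
top topR 595 139
scene tcp 81 69
scene f+ 90 55
scene f- 62 57
scene keelO 130 194
scene keeltop 105 127
scene topL 134 107
scene topR 74 147
```

```bash
python3 - <<'E'
from h import *
p,r,o=tool();print(p,o['dq'],o['time']);x,y,z=r.as_matrix().T
a=[]
for n,b in(("scene",(215,145,66,90)),("top",(280,195,66,90))):
    im,d=read_camera(n);X0,Y0,w,h=b;c=cv2.resize(im[Y0:Y0+h,X0:X0+w,::-1],None,fx=6,fy=6,interpolation=cv2.INTER_CUBIC)
    c=np.clip(c.astype(float)*2,0,255).astype(np.uint8)
    for w,col in((p,(0,0,255)),(p-.08*y,(0,255,255)),(p+.02*x,(0,255,0)),(p-.02*x,(255,0,255))):
        u,v=proj(n,w);cv2.circle(c,(int((u-X0+.5)*6),int((v-Y0+.5)*6)),4,col,1)
    a.append(c)
    W=cloud(n,d);q=W[Y0:Y0+h,X0:X0+b[2]].reshape(-1,3)
    l=r.inv().apply(q-p);k=(abs(l[:,0])<.06)&(abs(l[:,2])<.04)&(l[:,1]>-.06)&(l[:,1]<.03)
    if k.sum():print(n,k.sum(),"tool frame: y max",l[k,1].max(),"x",l[k,0].min(),l[k,0].max(),"z",np.percentile(l[k,2],[2,50,98]))
print(tool()[0])
cv2.imwrite("pics/c4.png",np.hstack(a))
E
```

```text
[ 0.46164687 -0.13707243  0.1639617 ] [ 0.00428362 -0.00264962 -0.00344679  0.00124938 -0.00115122 -0.00533437] 2.4667
scene 209 tool frame: y max -0.025744744618096338 x -0.03539056781164333 0.037192949787943165 z [-0.00975606 -0.00199072  0.01238461]
top 8 tool frame: y max -0.031761576159972923 x 0.022912858812949483 0.032119055785468004 z [0.00607177 0.00783517 0.01016862]
[ 0.46198381 -0.13723193  0.16421338]
```

View pics/c4.png

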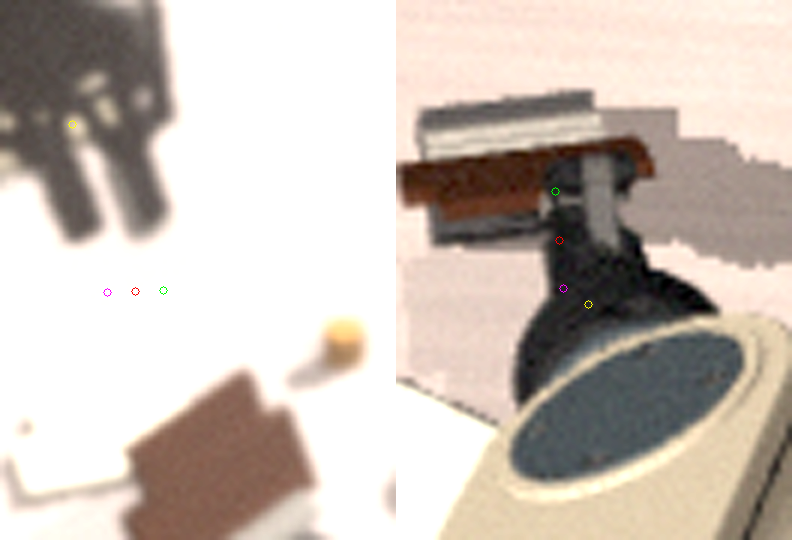

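In the scene half, the fingertips at (80,240) and (150,237) stand short of the projected TCP at (135,291) by about 25 mm along the fingers. In the top half, the fingertips over the keel agree. I check the finger reach on the start picture's cloud as well.

```bash
python3 - <<'E'
from h import *
s=np.load("scene.npz");W=cloud("scene",s['d'])
p=np.array([0.17722,0.59879,0.2068]);r=R.from_rotvec([-1.33253924,-0.99380093,0.99570923])
print("tcp px",proj("scene",p))
def rep(W,p,r):
    l=r.inv().apply(W.reshape(-1,3)-p).reshape(W.shape)
    k=(abs(l[...,0])<.07)&(abs(l[...,2])<.04)&(l[...,1]>-.12)&(l[...,1]<.03)
    v,u=np.where(k);print(k.sum(),"ymax",np.sort(l[k][:,1])[-8:],"rows",v.min(),v.max(),"cols",u.min(),u.max())
    for b in np.arange(-.12,.02,.01):
        m=k&(l[...,1]>b)&(l[...,1]<=b+.01)
        if m.any():print(round(b,2),m.sum(),np.round(np.percentile(l[m][:,0],[0,25,75,100]),3),np.round(np.percentile(l[m][:,2],[5,50,95]),3))
rep(W,p,r)
im,d=read_camera("scene");q,rr,o=tool();print("now");rep(cloud("scene",d),q,rr)
E
```

```text
tcp px (np.float64(344.5715099026618), np.float64(90.14166846023546))
371 ymax [-0.04214515 -0.04079531 -0.04076585 -0.04035615 -0.04034871 -0.03932452
 -0.03881948 -0.03861816] rows 58 82 cols 331 366
-0.12 71 [-0.069 -0.044  0.019  0.069] [-0.019 -0.013  0.008]
-0.11 87 [-0.068 -0.039  0.025  0.07 ] [-0.019 -0.01   0.012]
-0.1 68 [-0.07  -0.043  0.051  0.069] [-0.017 -0.009  0.011]
-0.09 38 [-0.07  -0.051  0.05   0.07 ] [-0.016 -0.011  0.006]
-0.08 22 [-0.057 -0.049  0.048  0.056] [-0.015 -0.008  0.001]
-0.07 26 [-0.056 -0.049  0.047  0.06 ] [-0.013 -0.006  0.006]
-0.06 33 [-0.056 -0.051  0.046  0.062] [-0.014 -0.005  0.007]
-0.05 23 [-0.055 -0.046  0.046  0.057] [-0.013 -0.007  0.006]
-0.04 3 [-0.04   0.003  0.046  0.046] [-0.01  -0.006  0.003]
now
889 ymax [-0.02696187 -0.02685136 -0.02626965 -0.02623023 -0.02617268 -0.02615479
 -0.0257551  -0.02545101] rows 147 185 cols 205 244
-0.12 147 [-0.064 -0.012  0.059  0.069] [-0.017 -0.009  0.009]
-0.11 134 [-0.06  -0.014  0.057  0.066] [-0.015 -0.008  0.009]
-0.1 126 [-0.061 -0.016  0.056  0.062] [-0.015 -0.009  0.011]
-0.09 100 [-0.054 -0.022  0.05   0.059] [-0.012 -0.008  0.011]
-0.08 108 [-0.051 -0.024  0.05   0.055] [-0.011 -0.007  0.011]
-0.07 61 [-0.034 -0.02   0.035  0.04 ] [-0.01  -0.003  0.012]
-0.06 66 [-0.03  -0.019  0.032  0.037] [-0.008 -0.003  0.01 ]
-0.05 63 [-0.033 -0.019  0.032  0.037] [-0.009 -0.002  0.011]
-0.04 59 [-0.033 -0.02   0.031  0.038] [-0.009 -0.003  0.011]
-0.03 25 [-0.021 -0.019  0.028  0.029] [-0.009  0.002  0.011]
```

```bash
python3 - <<'E'
from h import *
X,Y,Z=keelaxes(10.5,25)
for h in (.06,.031): go(KO+Z*h,frame(X,-Z))
E
```

```text
shift cm [-0.13  6.88  0.35] turn deg [ 0.22 -0.2   0.07]
shift cm [-0.14  9.78  0.36] turn deg [ 0.22 -0.2   0.07]
```

Call:
move_arm(series=[[-0.1, 2, 0.35, 0.2, -0.2, 0, 4], [-0.1, 4, 0.35, 0.2, -0.2, 0, 4], [-0.1, 5.5, 0.35, 0.2, -0.2, 0, 4], [-0.1, 6.9, 0.35, 0.2, -0.2, 0, 4], [-0.1, 7.9, 0.35, 0.2, -0.2, 0, 4], [-0.1, 8.9, 0.35, 0.2, -0.2, 0, 4], [-0.1, 9.8, 0.35, 0.2, -0.2, 0, 4], [-0.1, 9.8, 0.35, 0.2, -0.2, 0, 4], [-0.1, 9.8, 0.35, 0.2, -0.2, 0, 4]])

```text
time: 3.37
position: [0.5013, -0.1262, 0.0748]
orientation: [-1.499, -0.481, -0.198]
wrist_force: [0.1, -0.2, -0.4]
finger_gap: 0.0402
```

```bash
python3 - <<'E'
from h import *
p,r,o=tool();print(p,o['wrist_force'],o['joints']);x,y,z=r.as_matrix().T
X,Y,Z=keelaxes(10.5,25);go(KO+Z*.031,frame(X,-Z))
im,d=read_camera("scene");X0,Y0,w,h=(205,150,133,100)
c=cv2.resize(im[Y0:Y0+h,X0:X0+w,::-1],None,fx=6,fy=6,interpolation=cv2.INTER_CUBIC);c=np.clip(c.astype(float)*1.7,0,255).astype(np.uint8)
cv2.imwrite("pics/c5.png",c)
E
```

```text
[ 0.50126684 -0.12624518  0.07482401] [ 0.0589025  -0.24737792 -0.38497086] [-0.42236027  0.40913439  2.21580289  1.02815428  0.2858381  -1.5706035 ]
shift cm [-0.01 -0.04 -0.06] turn deg [-0.05  0.03  0.03]
```

View pics/c5.png

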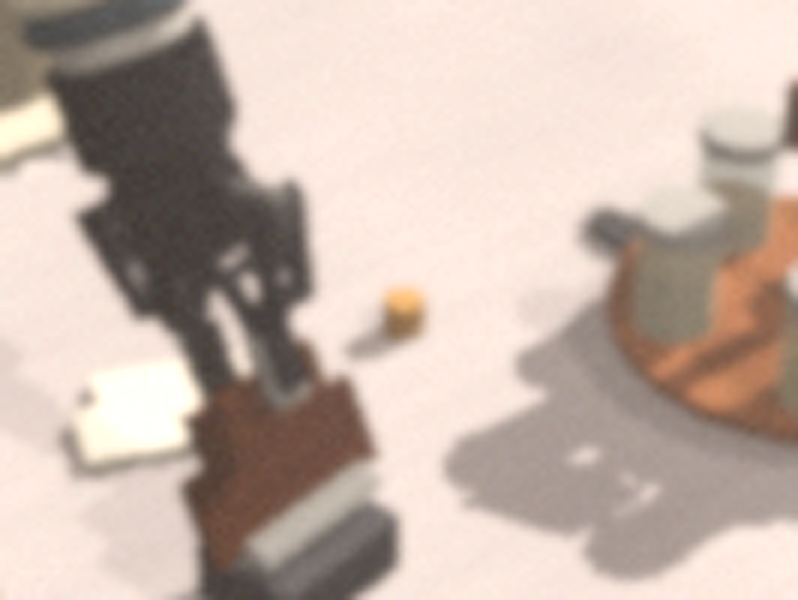

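The front finger's tip at (290,400) overlaps the board by only about 13 mm, which confirms that the tips end about 26 mm short of the TCP. I go 1 cm deeper and close.

Call:
move_arm(series=[[0, 0.5, -0.05, 0, 0, 0, 4], [0, 1.0, -0.05, 0, 0, 0, 4], [0, 1.0, -0.05, 0, 0, 0, 2], [0, 1.0, -0.05, 0, 0, 0, 0], [0, 1.0, -0.05, 0, 0, 0, 0], [0, 1.0, -0.05, 0, 0, 0, 0], [0, 1.0, -0.05, 0, 0, 0, 0], [0, 1.0, -0.05, 0, 0, 0, 0], [0, 1.0, -0.05, 0, 0, 0, 0], [0, 1.0, -0.05, 0, 0, 0, 0], [0, 1.0, -0.05, 0, 0, 0, 0], [0, 1.0, -0.05, 0, 0, 0, 0]])

```text
time: 4.42
position: [0.5055, -0.1262, 0.0668]
orientation: [-1.499, -0.482, -0.2]
wrist_force: [-2.8, 0.0, 6.8]
finger_gap: 0.0066
```

Call:
move_arm(series=[[0, -1, 0, 0, 0, 0, 0], [0, -2.5, 0, 0, 0, 0, 0], [0, -4.5, 0, 0, 0, 0, 0], [0, -7, 0, 0, 0, 0, 0], [0, -9, 0, 0, 0, 0, 0], [0, -11, 0, 0, 0, 0, 0], [0, -11, 0, 0, 0, 0, 0]])

```text
time: 5.0
position: [0.4598, -0.1356, 0.1694]
orientation: [-1.502, -0.485, -0.202]
wrist_force: [-0.2, 0.2, -1.3]
finger_gap: 0.0066
```

```bash
python3 - <<'E'
from h import *
p,r,o=tool();print(o['joints'],o['finger_gap'],o['wrist_force'])
X,Y,Z=keelaxes(8,0)
go([.451,-.328,.15],frame(X,-Z))
E
```

```text
[-0.49237588  0.15018512  2.23575142  0.61335522  0.47774404 -1.18663842] 0.006579009270656497 [-0.15734994  0.1788988  -1.30601212]
shift cm [ -4.81  -0.05 -18.75] turn deg [-0.35  2.5  25.29]
```

Call:
move_arm(series=[[-1, 0, -3, 0, 0.5, 5, 0], [-2, 0, -6, 0, 0.8, 9, 0], [-3, 0, -9, -0.2, 1.2, 13, 0], [-3.5, 0, -12, -0.2, 1.7, 17, 0], [-4, 0, -15, -0.3, 2, 21, 0], [-4.8, 0, -17.5, -0.3, 2.5, 25.3, 0], [-4.8, 0, -18.7, -0.3, 2.5, 25.3, 0], [-4.8, 0, -18.7, -0.3, 2.5, 25.3, 0], [-4.8, 0, -18.7, -0.3, 2.5, 25.3, 0], [-4.8, 0, -18.7, -0.3, 2.5, 25.3, 0], [-4.8, 0, -18.7, -0.3, 2.5, 25.3, 0]])

```text
time: 5.92
position: [0.4504, -0.326, 0.1493]
orientation: [-1.566, -0.11, 0.11]
wrist_force: [-0.2, -0.6, -0.3]
finger_gap: 0.0067
```

```bash
python3 - <<'E'
from h import *
p,r,o=tool();print(p,o['joints'],o['finger_gap'],o['wrist_force'])
X,Y,Z=keelaxes(8,0);go([.451,-.328,.15],frame(X,-Z))
a=[]
for n,b in(("scene",(140,150,80,110)),("top",(340,195,80,110))):
    im,d=read_camera(n);X0,Y0,w,h=b;c=cv2.resize(im[Y0:Y0+h,X0:X0+w,::-1],None,fx=5,fy=5,interpolation=cv2.INTER_CUBIC)
    a.append(np.clip(c.astype(float)*1.7,0,255).astype(np.uint8))
    W=cloud(n,d);B=np.c_[X,Y,Z];l=(W.reshape(-1,3)-np.array([.451,-.328,0]))@B
    rgb=im.reshape(-1,3).astype(int)
    k=(abs(l[:,0])<.02)&(abs(l[:,1])<.08)&(l[:,2]>.10)&(l[:,2]<.20)&(rgb[:,0]-rgb[:,2]>12)
    q=l[k];print(n,k.sum())
    if k.sum()>5:
        print(" x pct",np.percentile(q[:,0],[5,50,95])," y",np.percentile(q[:,1],[1,99])," z",np.percentile(q[:,2],[1,99]))
        print(" tilt: slopes x vs (y,z,1)",np.linalg.lstsq(np.c_[q[:,1:],np.ones(len(q))],q[:,0],rcond=None)[0])
cv2.imwrite("pics/c6.png",np.hstack(a))
E
```

```text
[ 0.45040641 -0.3260378   0.14929213] [-6.48793123e-01  3.99917686e-01  1.82627481e+00  1.76680317e-03
  9.17082783e-01 -7.90159140e-01] 0.0066591160189186545 [-0.19236024 -0.6499293  -0.26066867]
shift cm [ 0.03 -0.07 -0.2 ] turn deg [-0.12  0.04 -0.01]
scene 836
 x pct [-0.000154    0.00430959  0.00635242]  y [-0.05121809  0.05744759]  z [0.12606698 0.1967868 ]
 tilt: slopes x vs (y,z,1) [ 0.00981465 -0.01008828  0.00562211]
top 91
 x pct [-0.0047167  -0.00170592  0.00315934]  y [0.02547385 0.05646503]  z [0.12824398 0.19799056]
 tilt: slopes x vs (y,z,1) [ 0.10086625  0.0680367  -0.01738237]
```

View pics/c6.png

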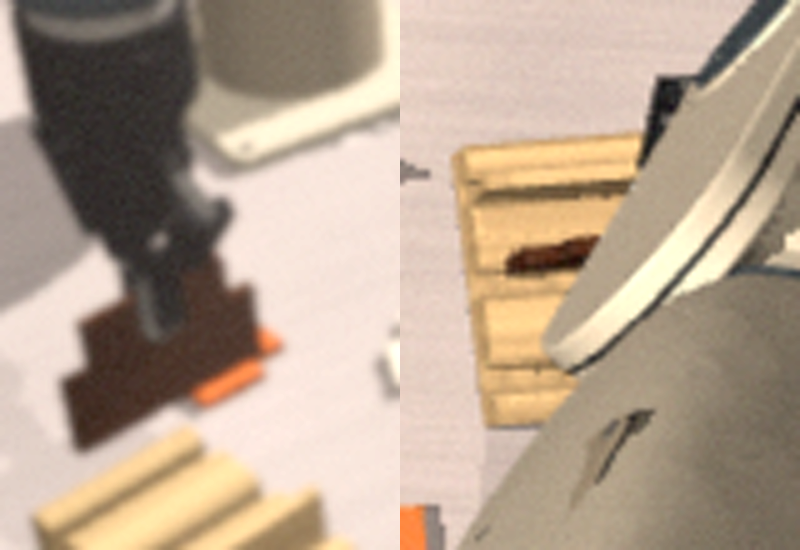

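The keel hangs upright and square above the middle slot, with its bottom corners at crop (75,445) and (255,350) in the scene half. I lower it, going slowly at the end.

Call:
move_arm(series=[[0.05, 2, 0, 0, 0, 0, 0], [0.05, 4.5, 0, 0, 0, 0, 0], [0.05, 6.5, 0, 0, 0, 0, 0], [0.05, 7.7, 0, 0, 0, 0, 0], [0.05, 8.2, 0, 0, 0, 0, 0], [0.05, 8.6, 0, 0, 0, 0, 0], [0.05, 9.0, 0, 0, 0, 0, 0], [0.05, 9.4, 0, 0, 0, 0, 0], [0.05, 9.8, 0, 0, 0, 0, 0], [0.05, 10.1, 0, 0, 0, 0, 0], [0.05, 10.4, 0, 0, 0, 0, 0], [0.05, 10.4, 0, 0, 0, 0, 0]])

```text
time: 7.02
position: [0.4511, -0.3261, 0.0453]
orientation: [-1.566, -0.11, 0.111]
wrist_force: [0.5, 0.4, -0.7]
finger_gap: 0.0066
```

Call:
move_arm(series=[[0, 0.3, 0, 0, 0, 0, 0], [0, 0.5, 0, 0, 0, 0, 0], [0, 0.6, 0, 0, 0, 0, 0], [0, 0.7, 0, 0, 0, 0, 0], [0, 0.75, 0, 0, 0, 0, 0], [0, 0.8, 0, 0, 0, 0, 0], [0, 0.8, 0, 0, 0, 0, 0]])

```text
time: 7.6
position: [0.4511, -0.326, 0.0378]
orientation: [-1.566, -0.11, 0.111]
wrist_force: [-1.2, 1.5, 5.7]
finger_gap: 0.0068
```

The floor contact is felt at 5.7 N, so I release gently and retreat.

Call:
move_arm(series=[[0, 0, 0, 0, 0, 0, 1.2], [0, 0, 0, 0, 0, 0, 1.8], [0, 0, 0, 0, 0, 0, 2.2], [0, 0, 0, 0, 0, 0, 2.2], [0, 0, 0, 0, 0, 0, 2.2], [0, 0, 0, 0, 0, 0, 2.2], [0, -1, 0, 0, 0, 0, 2.2], [0, -2, 0, 0, 0, 0, 2.2], [0, -4, 0, 0, 0, 0, 2.2], [0, -7, 0, 0, 0, 0, 2.2], [0, -10, 0, 0, 0, 0, 2.2], [0, -14, 0, 0, 0, 0, 2.2], [0, -18, 0, 0, 0, 0, 2.2], [0, -18, 0, 0, 0, 0, 2.2]])

```text
time: 8.77
position: [0.455, -0.3292, 0.2271]
orientation: [-1.576, -0.119, 0.102]
wrist_force: [1.3, -1.9, 1.2]
finger_gap: 0.022
```

```bash
python3 - <<'E'
from h import *
p,r,o=tool();print(p,o['joints'],o['time'])
X,Y,Z=keelaxes(8,0)
im,d=read_camera("scene");np.savez("s2.npz",p=im,d=d);a=[]
W=cloud("scene",d);B=np.c_[X,Y,Z];l=(W.reshape(-1,3)-np.array([.452,-.3265,0]))@B
rgb=im.reshape(-1,3).astype(int)
k=(abs(l[:,0])<.02)&(abs(l[:,1])<.08)&(l[:,2]>.045)&(l[:,2]<.12)&(rgb[:,0]-rgb[:,2]>5)
q=l[k];print(k.sum()," x",np.percentile(q[:,0],[5,50,95])," y",np.percentile(q[:,1],[1,99])," z",np.percentile(q[:,2],[1,99]),"slopes",np.linalg.lstsq(np.c_[q[:,1:],np.ones(len(q))],q[:,0],rcond=None)[0])
X0,Y0,w,h=(130,190,100,110);a.append(cv2.resize(im[Y0:Y0+h,X0:X0+w,::-1],(400,440),interpolation=cv2.INTER_CUBIC))
im,d=read_camera("top");X0,Y0,w,h=(120,150,100,110);a.append(cv2.resize(im[Y0:Y0+h,X0:X0+w,::-1],(400,440),interpolation=cv2.INTER_CUBIC))
cv2.imwrite("pics/c7.png",np.clip(np.hstack(a).astype(float)*1.6,0,255).astype(np.uint8))
# tongue & carousel in top
W=cloud("top",d);C=np.array([.538,.2053]);rr=np.linalg.norm(W[...,:2]-C,axis=2);k=(W[...,2]>.003)&(W[...,2]<.013)&(rr>.115)&(rr<.185)&(W[...,0]<.46)&(im.max(2)<90)
q=W[k];
for a0 in (.12,.13,.14,.15,.16,.17):
    m=(rr[k]>a0)&(rr[k]<a0+.01);
    if m.any():print(a0,m.sum(),q[m].mean(0),q[m][:,1].min(),q[m][:,1].max())
v,u=np.where(k);print("px",u.min(),u.max(),v.min(),v.max())
E
```

```text
[ 0.45504471 -0.32922348  0.22711803] [-6.48129942e-01  3.01454827e-01  1.76351126e+00  1.22336056e-03
  1.06369639e+00 -7.89155646e-01] 8.7667
466  x [-0.0022197   0.00375479  0.00601598]  y [-0.05214596  0.05446505]  z [0.04545104 0.08611005] slopes [ 0.00964287 -0.05037622  0.00658186]
0.12 45 [0.41763826 0.18994284 0.00721998] 0.10412690225568924 0.21579771655334837
0.13 31 [0.40527149 0.19981831 0.00736867] 0.0928640359042463 0.21505266501122458
0.14 41 [0.39735247 0.19391825 0.00729389] 0.08402203013047774 0.21625072507292423
0.15 38 [0.39040515 0.18878304 0.00716009] 0.07324244351875217 0.21560275487530936
0.16 18 [0.37400921 0.20325249 0.00804261] 0.1942392521727205 0.21218445196915134
0.17 1 [0.36761777 0.2021152  0.00788562] 0.20211520182705647 0.20211520182705647
px 172 226 238 269
```

View pics/c7.png

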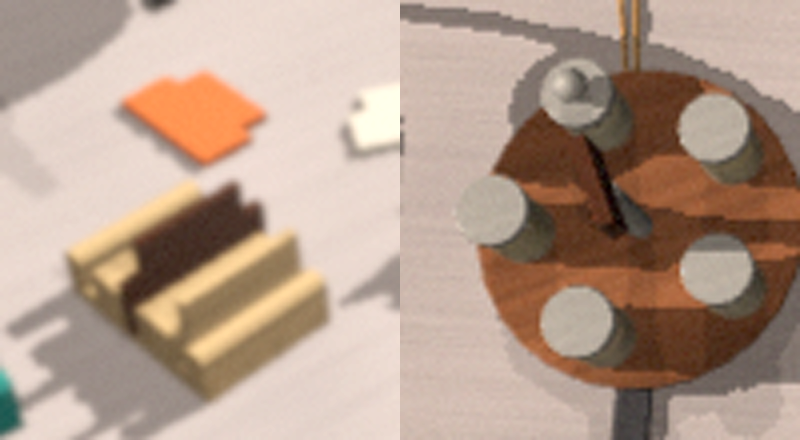

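The keel stands right down in the middle slot: its top is at z≈0.086, it is centred, and it shows dark at crop (200,235). The rib in the right slot at (300,245) is untouched. In the top half, the knob jar is at (575,80) and the tongue at (632,410). Next I find the tongue axis and the move to the bar.

```bash
python3 - <<'E'
from h import *
im,d=read_camera("top");W=cloud("top",d);C=np.array([.538,.2053])
x,y,z=W[...,0],W[...,1],W[...,2]
k=(z>.004)&(z<.012)&(y>.17)&(y<.24)&(x>.35)&(x<.425)&(im.max(2)<100)
q=W[k][:,:2];r=cv2.fitLine(q.astype(np.float32)*1000,cv2.DIST_L2,0,.01,.01).ravel();print(len(q),q.mean(0),r,q.min(0),q.max(0))
print("mean dir",np.degrees(np.arctan2(*(q.mean(0)-C)[::-1])))
a=np.radians(-65)
go([.538,.2053,.23],frame([np.cos(a),np.sin(a),0],[0,0,-1]))
E
```

```text
172 [0.39885849 0.20277377] [ 9.9991500e-01 -1.3036867e-02  3.9885849e+02  2.0277377e+02] [0.37013948 0.18401267] [0.42493186 0.215243  ]
mean dir -178.9598627189342
shift cm [16.03 -1.07 51.43] turn deg [-6.000e-02  7.304e+01  3.000e-02]
```

Call:
move_arm(series=[[0, -1, 3, 0, 6, 0, 5], [1.5, -1, 7, 0, 13, 0, 5], [3, -1, 11, 0, 20, 0, 5], [4.5, -1, 15, 0, 27, 0, 5], [6, -1, 19, 0, 34, 0, 5], [7.5, -1, 23, 0, 41, 0, 5], [9, -1, 27, 0, 48, 0, 5], [10.5, -1, 31, 0, 55, 0, 5], [12, -1, 35, 0, 61, 0, 5], [13, -1, 39, 0, 66, 0, 5], [14, -1, 43, 0, 70, 0, 5], [15, -1, 47, 0, 73, 0, 5], [16, -1, 51.4, 0, 73, 0, 5], [16, -1, 51.4, 0, 73, 0, 5], [16, -1, 51.4, 0, 73, 0, 5], [16, -1, 51.4, 0, 73, 0, 5], [16, -1, 51.4, 0, 73, 0, 5], [16, -1, 51.4, 0, 73, 0, 5]])

```text
time: 10.42
position: [0.5368, 0.2037, 0.2282]
orientation: [-1.386, 0.883, -0.881]
wrist_force: [0.2, 1.0, -0.1]
finger_gap: 0.0498
```

```bash
python3 - <<'E'
from h import *
p,r,o=tool();print(p,o['joints'],o['time'],o['wrist_force'])
a=np.radians(-65)
for z in(.23,.112):go([.5385,.2055,z],frame([np.cos(a),np.sin(a),0],[0,0,-1]))
a=[]
im,d=read_camera("scene");X0,Y0,w,h=(290,100,100,130);a.append(cv2.resize(im[Y0:Y0+h,X0:X0+w,::-1],(400,520),interpolation=cv2.INTER_CUBIC))
im,d=read_camera("top");X0,Y0,w,h=(120,140,100,130);a.append(cv2.resize(im[Y0:Y0+h,X0:X0+w,::-1],(400,520),interpolation=cv2.INTER_CUBIC))
cv2.imwrite("pics/c8.png",np.clip(np.hstack(a).astype(float)*1.6,0,255).astype(np.uint8))
E
```

```text
[0.53684109 0.20368184 0.22823755] [ 3.41958361e-01  3.25982955e-01  1.72519153e+00 -1.10183925e-04
  1.09187574e+00  1.47615600e+00] 10.4167 [ 0.19178793  0.97051509 -0.0683784 ]
shift cm [-0.09 -0.18  0.23] turn deg [ 0.08  0.02 -0.  ]
shift cm [-0.09 11.62  0.24] turn deg [ 0.08  0.02 -0.  ]
```

View pics/c8.png

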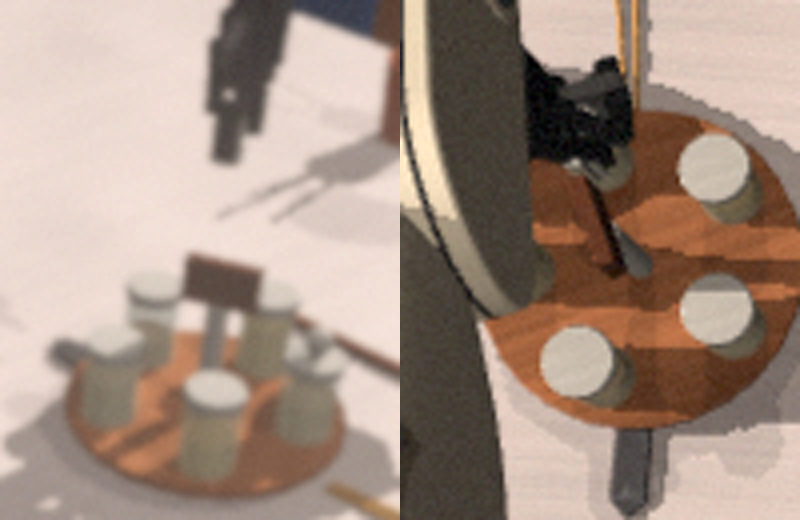

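The gripper is above the handle bar, with its fingers at (230,155) over the bar at (225,280) and the jaws across it. I descend and close.

Call:
move_arm(series=[[-0.1, 2, 0.2, 0, 0, 0, 5], [-0.1, 4, 0.2, 0, 0, 0, 5], [-0.1, 6, 0.2, 0, 0, 0, 5], [-0.1, 8, 0.2, 0, 0, 0, 5], [-0.1, 9.5, 0.2, 0, 0, 0, 5], [-0.1, 10.5, 0.2, 0, 0, 0, 5], [-0.1, 11.3, 0.2, 0, 0, 0, 5], [-0.1, 11.6, 0.2, 0, 0, 0, 4], [-0.1, 11.6, 0.2, 0, 0, 0, 2], [-0.1, 11.6, 0.2, 0, 0, 0, 0], [-0.1, 11.6, 0.2, 0, 0, 0, 0], [-0.1, 11.6, 0.2, 0, 0, 0, 0], [-0.1, 11.6, 0.2, 0, 0, 0, 0], [-0.1, 11.6, 0.2, 0, 0, 0, 0], [-0.1, 11.6, 0.2, 0, 0, 0, 0], [-0.1, 11.6, 0.2, 0, 0, 0, 0]])

```text
time: 11.85
position: [0.5384, 0.2069, 0.1138]
orientation: [-1.382, 0.884, -0.882]
wrist_force: [-3.6, 8.9, -0.5]
finger_gap: 0.0107
```

Call:
move_arm(series=[[0, 0, 0, 0, -2, 0, 0], [0, 0, 0, 0, -5, 0, 0], [0, 0, 0, 0, -9, 0, 0], [0, 0, 0, 0, -14, 0, 0], [0, 0, 0, 0, -19, 0, 0], [0, 0, 0, 0, -24, 0, 0], [0, 0, 0, 0, -29, 0, 0], [0, 0, 0, 0, -34, 0, 0], [0, 0, 0, 0, -39, 0, 0], [0, 0, 0, 0, -44, 0, 0], [0, 0, 0, 0, -49, 0, 0], [0, 0, 0, 0, -54, 0, 0], [0, 0, 0, 0, -59, 0, 0], [0, 0, 0, 0, -64, 0, 0], [0, 0, 0, 0, -68, 0, 0], [0, 0, 0, 0, -72, 0, 0], [0, 0, 0, 0, -75, 0, 0], [0, 0, 0, 0, -77, 0, 0], [0, 0, 0, 0, -78, 0, 0], [0, 0, 0, 0, -78, 0, 0]])

```text
time: 13.52
position: [0.539, 0.2068, 0.1138]
orientation: [-1.561, -0.179, 0.176]
wrist_force: [4.9, -2.2, -10.5]
finger_gap: 0.0108
```

```bash
python3 - <<'E'
from h import *
p,r,o=tool();print(p,o['joints'],o['wrist_force'],o['wrist_torque']);x=r.as_matrix()[:,0];print("yaw",np.degrees(np.arctan2(x[1],x[0])))
E
```

```text
[0.5390123  0.20676148 0.11383492] [0.34468433 0.47669457 1.80171772 0.00230621 0.86104931 0.11683734] [  4.94651187  -2.19232854 -10.49787348] [-0.35485751 -0.91882247  0.01784288]
yaw 12.968563632665209
```

Call:
move_arm(series=[[0, 0, 0, 0, -2, 0, 0], [0, 0, 0, 0, -5, 0, 0], [0, 0, 0, 0, -9, 0, 0], [0, 0, 0, 0, -14, 0, 0], [0, 0, 0, 0, -19, 0, 0], [0, 0, 0, 0, -24, 0, 0], [0, 0, 0, 0, -29, 0, 0], [0, 0, 0, 0, -34, 0, 0], [0, 0, 0, 0, -39, 0, 0], [0, 0, 0, 0, -44, 0, 0], [0, 0, 0, 0, -49, 0, 0], [0, 0, 0, 0, -54, 0, 0], [0, 0, 0, 0, -59, 0, 0], [0, 0, 0, 0, -64, 0, 0], [0, 0, 0, 0, -68, 0, 0], [0, 0, 0, 0, -72, 0, 0], [0, 0, 0, 0, -75, 0, 0], [0, 0, 0, 0, -77, 0, 0], [0, 0, 0, 0, -78, 0, 0], [0, 0, 0, 0, -78, 0, 0]])

```text
time: 15.18
position: [0.5395, 0.2073, 0.1138]
orientation: [-1.201, -1.225, 1.218]
wrist_force: [4.6, 2.3, -11.5]
finger_gap: 0.0106
```

```bash
python3 - <<'E'
from h import *
p,r,o=tool();print(p,o['joints'],o['wrist_force'],o['finger_gap']);x=r.as_matrix()[:,0];print("yaw",np.degrees(np.arctan2(x[1],x[0])))
import scipy.cluster.hierarchy as H
for n in("top","scene"):
    im,d=read_camera(n);cv2.imwrite(f"pics/f_{n}.png",np.clip(cv2.resize(im[...,::-1],(784,588)).astype(float)*1.4,0,255).astype(np.uint8))
    W=cloud(n,d).reshape(-1,3);rr=np.linalg.norm(W[:,:2]-[.54,.2065],axis=1)
    for nm,z0,z1 in(("lid",.094,.106),("ball",.113,.13)):
        k=(rr<.115)&(rr>.045)&(W[:,2]>z0)&(W[:,2]<z1);q=W[k]
        l=H.fcluster(H.linkage(q[:,:2],'single'),.008,'distance')
        for j in set(l):
            c=q[l==j]
            if len(c)>15:
                m=(c.min(0)+c.max(0))[:2]/2;print(n,nm,len(c),m,"angle",np.degrees(np.arctan2(m[1]-.206,m[0]-.5385)),np.linalg.norm(m-[.5385,.206]))
E
```

```text
[0.53946379 0.20734858 0.11384554] [ 0.34509119  0.47694965  1.80122668  0.00297829  0.86001573 -1.24450445] [  4.58978641   2.3185737  -11.51167393] 0.010563571954767474
yaw 90.96623999498489
top lid 248 [0.6037059  0.16040828] angle -34.96110302947025 0.0795639017517786
top lid 203 [0.45870588 0.20409152] angle -178.6298881368981 0.07981694057338293
top lid 256 [0.51415562 0.12951318] angle -107.65533990457432 0.08026757267340318
top ball 61 [0.45824953 0.20365146] angle -178.32370904909243 0.08028483113532645
scene lid 126 [0.51643619 0.13303768] angle -106.82532245033255 0.07622539893913971
scene lid 83 [0.46233572 0.20559536] angle -179.69560598948675 0.07616535656823464
scene lid 134 [0.60600725 0.16182327] angle -33.20073080298076 0.08067721092303223
scene lid 118 [0.60392608 0.25556304] angle 37.14547942837156 0.08207963414300547
scene lid 46 [0.52117052 0.28820696] angle 101.90384105802181 0.08401366225057766
scene ball 32 [0.46050894 0.20502699] angle -179.28521706580986 0.07799713072369734
```

View pics/f_scene.png

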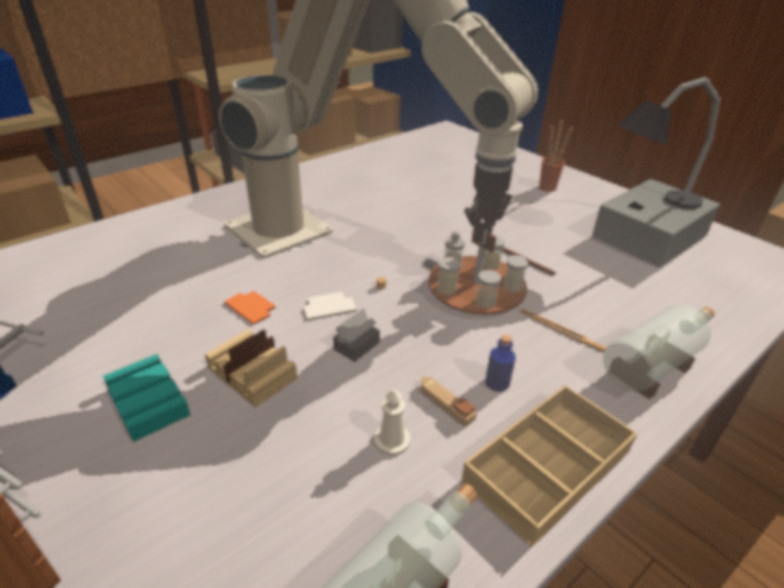

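View pics/f_top.png

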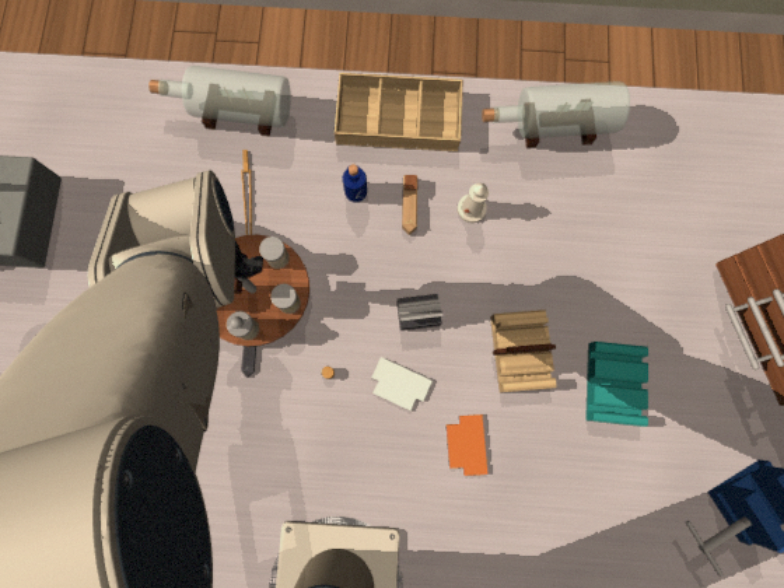

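The knob jar stands in line with the tongue (top view: knob (238,322), tongue (249,360)). The keel is in the middle slot at (523,349), and the bystanders have not moved. I let it settle and hand in.

Call:
move_arm(series=[[0, 0, 0, 0, 0, 0, 0], [0, 0, 0, 0, 0, 0, 0], [0, 0, 0, 0, 0, 0, 0], [0, 0, 0, 0, 0, 0, 0], [0, 0, 0, 0, 0, 0, 0], [0, 0, 0, 0, 0, 0, 0]])

```text
time: 15.78
position: [0.5394, 0.2074, 0.1138]
orientation: [-1.201, -1.224, 1.217]
wrist_force: [3.7, 0.8, -8.1]
finger_gap: 0.0108
```

```bash
python3 - <<'E'
from h import *
o=observe();print(o['dq'],o['wrist_force'],o['finger_gap'],o['time']);print(hand_in())
E
```

```text
[-0.00050578 -0.00195517 -0.0006743   0.00122962 -0.00066989 -0.00106425] [ 3.7459433   0.75809617 -8.0501583 ] 0.010753612413356463 15.7833
the job is handed in; nothing more can be done
None
```

I stood the walnut keel in the rack's middle slot and let go of it. I then turned the carousel about 156° by its bar until the glue jar was at the front, and handed in at 15.8 s with the gripper still closed on the bar.

**Last checks:**
- **Keel:** its top is at about 86 mm against 84 mm expected. It is upright and centred within about 2 mm.
- **Glue jar:** its lid is about 1 mm from the front mark in the top view and about 4 mm in the scene view. The limit is 12 mm.
- **Grip:** the fingers stopped at 10.8 mm on the 12 mm bar and the arm was at rest. The finger contact force itself is not reported.
- **Other things:** by eye, none of the bystanders or the rib had moved.

**Disagreement:** in the pictures the fingertips ended about 26 mm short of the reported tool point with the fingers 4 cm open. I therefore gripped about 15 mm deeper on the keel and about 14 mm deeper on the bar than the text implied.

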